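Rock a stuck bearing ball down through a bottle neck

ROBOT

A 6-joint arm with a two-finger parallel gripper is mounted at the origin on a cart in front of the work surface, level with it; the furniture and walls round the work are solid. World frame = base frame: x ahead of the robot, y to its left, z up, the work surface at z = 0. Lengths are in m, angles in degrees, forces in N, time in s.
With the tool pointing down it reaches from about 0.375 to 0.9 m from the base axis. Payload 3.1 kg.
Tool frame: the origin (TCP) lies midway between the tips of the shut fingers; the grasp point (between the pads) lies 19 mm behind it; x points along the fingers, z is the direction in which the jaws open and shut, and the axes are right-handed (so a half turn about x gives the same grasp; the last joint's range is limited). The gripper opens to 87 mm and grips with 3 to 60 N. Pads are 19 mm wide; open, the fingers measure 117 mm over their backs; the gripper's body (75 mm by 190 mm) begins 51 mm behind the grasp point.
Start: joints at [-74.742, 30.224, 82.088, -0, 67.689, -10.227], TCP at [0.269, -0.564, 0.223] pointing down, gripper open.
Joint ranges: [-176.69, 176.69], [-43.24, 126.21], [12.49, 139.97], [-82, 262], [0, 151.66], [-163.58, 163.58]. Speed limits (degrees/s): [159.86, 159.86, 180, 180, 180, 180].

INTERFACE

Orientations are given as a 3x3 rotation matrix whose columns are the frame's x, y, z axes.
In Python, from rig import * gives the robot as it stands.
- The arm moves only by the tool play_rows, never from a script. Its argument "rows" is a list that holds one entry, the list of rows, each a list of 7 numbers: the shift along the tool's x, y, z in m, then the turn, a rotation vector about the tool's x, y, z in degrees, then the finger opening in m, from 0 to 0.087. A call has 1 to 12 rows; each row is the pose to reach, as a shift and turn from the pose commanded when the call began, along the tool's axes at that moment; what a row does not reach only later rows make up. A row lasts 1/10 s, in which the tool goes at most 50 mm and 8.59 degrees, less where a joint would pass 70% of its speed; a pose out of reach is approached as far as the arm can. A call with a gripper value outside its range is refused whole. The fingers move at their own pace and stop on an object; the grip force is fixed at half the most. Time passes only in rows, so rows that repeat a pose let the fingers close. It gives the time, the measured TCP pose, the force and the opening at its end, in the units of the state.
- read_state(): the state, without advancing time (a new reading comes with each control period).
- capture(name): name is "scene" or "top" or "wrist"; returns a dict with "pixels" (480x640x3 uint8, red, green, blue), "intrinsics" (3x3 intrinsics, pixels), "rvec" (rotation vector, rad) and "tvec" (3), from world to camera coordinates, as OpenCV has them. Camera axes: x right, y down, z forward; pixel columns grow to the right and rows downward; lengths in m; the calibration is good to about 2 mm. A picture is of the moment at which its call begins. There is no depth.
- hand_in(): hands the job in, once; it reports no verdict.
Trained networks look in the newest picture that a camera, given by its name, has taken for a name from the list of things; names that differ only in an ending like _2 or _b are one class to them, and where a whole thing is asked for, a point or a joint stands for the part that bears it (a point fixed in the world has none). Each returns a list of dicts, best first, with "p" (0 to 1); they miss things now and then, are a little off and sometimes report something else, mostly with a low value. They report only what shows in the picture. A call takes as long as a camera call. They do not tell look-alikes from the thing itself.
- trace(camera, target): "mask" (480x640 bool, what is visible of it) and "at" ([column, row] in pixels, amid what is visible of it).
The state is a dict: "time_s": time; "joint_positions": joint angles; "qvel": joint speeds; "tau": joint torques, N m; "position": TCP position; "tcp_rot": TCP orientation; "force": force on the tool from outside, world axes, zero at the start; "moment": the same for the moment, N m; "opening": opening from 0.0 (shut) to 1.0 (fully open).
Only numpy, scipy, OpenCV 4.12 (cv2) and the standard library are available. Lean on these libraries where they do the work, as an engineer would, in place of code of your own. Each camera call takes 0.05 s, during which the arm holds its last target.

TASK

A steel bearing ball is caught in the narrow neck of one of the two clear bottles on the bench. Rock that bottle from side to side, along the long direction of its neck, until the ball drops down into the belly, then stand the bottle upright on the bench again within about 5 cm of where it stood. Leave the other bottle where it is.

Things in the scene. Friction and masses are not known exactly. Their poses are not given: they have to be found in the camera images.
- ball_bottle: The clear bottle to rock: loose, 0.30 kg, 142 mm tall, open at the top. Round belly 76 mm wide up to z = 58 mm, shoulder, grey collar 50 x 52 mm at z = 73 to 78 mm, then a straight flat-sided neck up to the grey rim, 26 mm (x) by 44 mm (y) outside, 20 by 38 mm inside: grip that, across either pair of sides. Origin: centre of the underside; z up, y along the neck's long direction.
- neck (a point): Centre of the bottle's neck, 112 mm above its underside, axes as the bottle's. Two white lips in it, 16 mm deep, slope 6 degrees down to their walls: the upper on the -y wall, the lower on the +y wall, 26 mm below. Lean the rim 30 to 40 degrees to +y for half a second: the ball rolls from the upper lip to the lower; then as far to -y: it falls into the belly. Past 70 degrees it may run out.
- ball: Dark steel ball, 16 mm in diameter, 17 g, origin at its centre. It starts on the upper lip in the bottle's neck, against the -y wall, about 125 mm above the bottle's underside; lying on the belly's floor its centre is 14 mm above the underside.
- spare_bottle: The other bottle, of the same make and size, its neck empty and a ball already lying in its belly; it must stay where it is. Origin and axes as for the first.
Things that resemble listed ones, but are neither listed nor needed, are in the scene too. Leave any red look-alike of the ball_bottle alone.

How it is judged (in metres and radians):
At the end, for the whole second after the job is handed in: The ball lies in the belly of its bottle (its centre less than 50 mm above the bottle's underside and inside the belly); that bottle stands at rest, upright to within 0.1 rad, on the bench (underside within 10 mm of the bench top) and within 60 mm of where it stood at the start (horizontal distance between ball and ball_bottle below 0.036 m and z of ball in the frame of ball_bottle between 0 and 0.05 m and angle between ball_bottle's own z axis and vertical below 0.1 rad and height (world z) of ball_bottle between -0.01 and 0.01 m and distance of ball_bottle from where it was at the start of the episode below 0.06 m and linear speed of ball_bottle below 0.03 m/s); the robot touches nothing.
It fails at once if the other bottle is moved more than 40 mm or tipped over (distance of spare_bottle from where it was at the start of the episode above 0.04 m or angle between spare_bottle's own z axis and vertical above 0.6 rad).
It also fails if it takes over 45 s, if anything falls off the work surface, if the arm or the gripper's body presses on something with over 40 N, if the wrist force passes 120 N, or if a joint passes its speed limit or range.

## Working session

There is one attempt and no reset: what is moved stays moved. The work goes in short steps, Python scripts to look and compute and a tool call to move; the robot and the scene stay as the last step left them, time stands still between calls to the robot, and variables do not carry over. Pictures are saved under pics/ and viewed, and the job is handed in when it is done.

Besides the shell and the picture viewer there is one more tool, called after "Emit:" by a JSON object that holds its "name" and its "arguments". play_rows: Moves the arm, as the interface text tells. Its arguments: {"type":"object","properties":{"rows":{"type":"array"}},"required":["rows"]}

```bash
ls && mkdir -p pics && python3 - <<'E'
from rig import *
import cv2
for n in ["scene","top","wrist"]:
    c=capture(n); cv2.imwrite(f"pics/{n}0.png",c["pixels"][:,:,::-1])
    print(n,c["intrinsics"],c["rvec"],c["tvec"])
    for t in ["ball_bottle","ball","neck"]:
        try:
            for r in trace(n,t): print(n,t,r["p"],r["at"],r["mask"].sum())
        except Exception as e: print(e)
print(read_state())
E
```

```text
pics
scene [[515.61183606   0.         317.135573  ]
 [  0.         515.61183606 245.0925258 ]
 [  0.           0.           1.        ]] [ 0.61955937 -2.590318    1.20826236] [0.49437631 0.21934522 0.70178435]
scene ball_bottle 0.87 [271.2, 323.1] 3897
scene ball_bottle 0.56 [293.9, 250.5] 2979
scene neck 0.93 [270.9, 324.7] 3802
scene neck 0.57 [298.1, 248.6] 2956
top [[555.98452093   0.         317.02942066]
 [  0.         555.98452093 235.20569961]
 [  0.           0.           1.        ]] [ 2.16750732 -2.14614092  0.12814109] [-0.01592721  0.55087666  0.88324986]
top ball_bottle 0.96 [213.4, 235.7] 2060
top ball_bottle 0.57 [313.1, 209.0] 1922
top ball 0.63 [212.8, 229.9] 69
top neck 0.94 [313.0, 209.3] 1849
top neck 0.62 [217.8, 236.3] 1936
wrist [[418.14420145   0.         321.47438626]
 [  0.         418.14420145 238.91123851]
 [  0.           0.           1.        ]] [-2.42898724  1.53531066  0.23596366] [-0.624721   -0.0357576   0.39214335]
{'time_s': 0.6, 'joint_positions': array([-7.47421653e+01,  3.02220821e+01,  8.20874895e+01, -5.42675987e-04,
        6.76899407e+01, -1.02288948e+01]), 'qvel': array([0.01511277, 0.00912007, 0.01684822, 0.07528174, 0.00152185,
       0.1034831 ]), 'tau': array([-8.48223717e-04, -4.39745522e+01, -1.76890612e+01,  6.32500369e-02,
        5.06851624e-02, -2.47159255e-05]), 'position': array([ 0.26894078, -0.56415065,  0.22256484]), 'tcp_rot': array([[-6.21347002e-06,  9.02683425e-01,  4.30305280e-01],
       [-1.05182785e-05,  4.30305280e-01, -9.02683425e-01],
       [-1.00000000e+00, -1.01348672e-05,  6.82098675e-06]]), 'force': array([ 0.65654761, -0.26945038, -0.04792871]), 'moment': array([-0.00422997,  0.03713026,  0.04217412]), 'opening': 0.9972981040914084}
```

View pics/scene0.png

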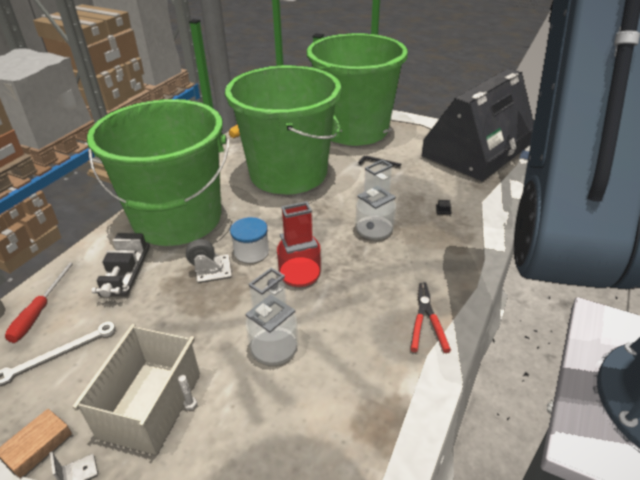

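View pics/top0.png

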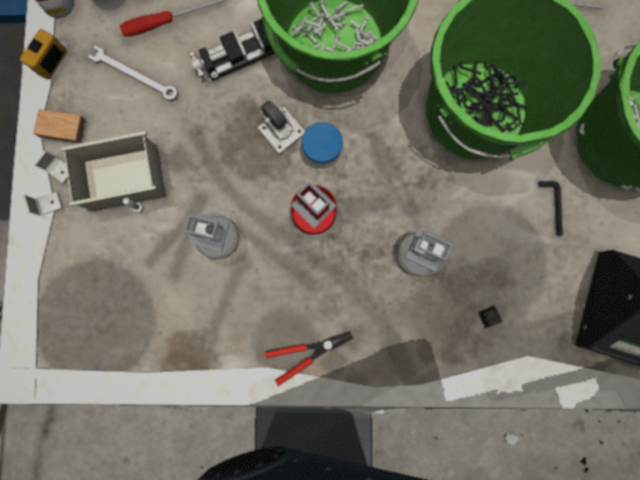

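```bash
python3 - <<'E'
import cv2
a=cv2.imread("pics/top0.png"); 
cv2.imwrite("pics/topcrop.png",cv2.resize(a[170:290,150:370],None,fx=3.6,fy=3.6,interpolation=cv2.INTER_CUBIC))
a=cv2.imread("pics/scene0.png"); 
cv2.imwrite("pics/scenecrop.png",cv2.resize(a[200:380,200:400],None,fx=3.3,fy=3.3,interpolation=cv2.INTER_CUBIC))
E
```

```text
(no output)
```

View pics/topcrop.png

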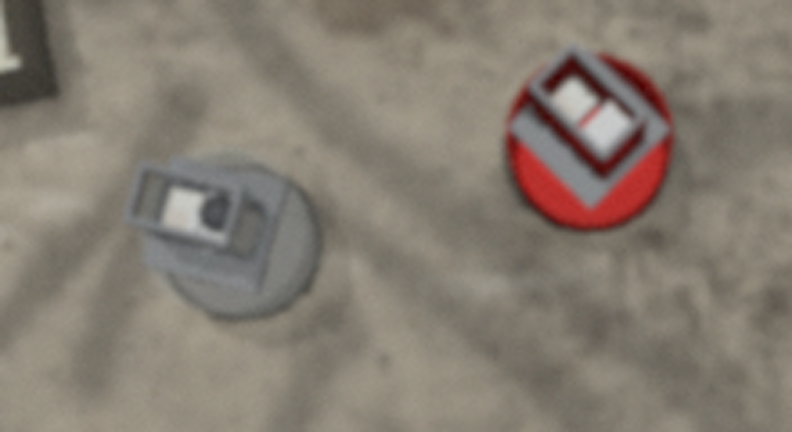

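View pics/scenecrop.png

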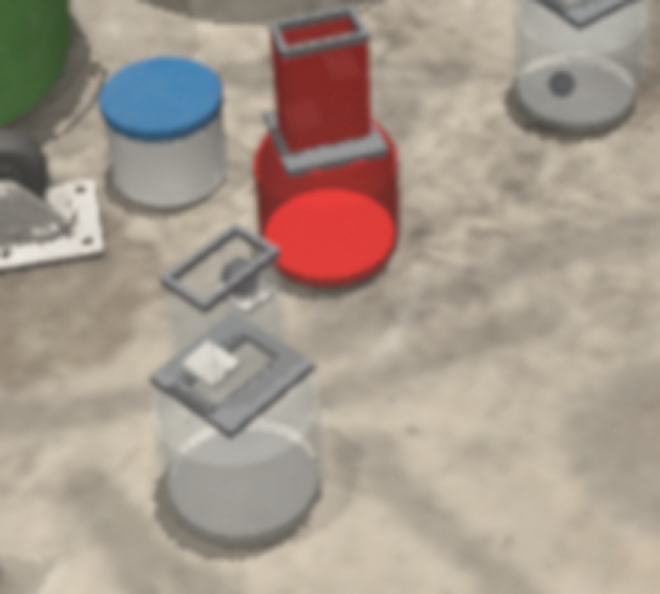

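```bash
cat > h.py <<'E'
import numpy as np, cv2
cams={}
cams["scene"]=(np.array([[515.61183606,0,317.135573],[0,515.61183606,245.0925258],[0,0,1]]),np.array([0.61955937,-2.590318,1.20826236]),np.array([0.49437631,0.21934522,0.70178435]))
cams["top"]=(np.array([[555.98452093,0,317.02942066],[0,555.98452093,235.20569961],[0,0,1]]),np.array([2.16750732,-2.14614092,0.12814109]),np.array([-0.01592721,0.55087666,0.88324986]))
def proj(c,P):
    K,r,t=cams[c]; return cv2.projectPoints(np.array(P,float).reshape(-1,1,3),r,t,K,None)[0].reshape(-1,2)
def ray(c,uv,z):
    K,r,t=cams[c]; R=cv2.Rodrigues(r)[0]; C=-R.T@t
    d=R.T@np.linalg.inv(K)@np.array([uv[0],uv[1],1.]); return C+d*(z-C[2])/d[2]
E
python3 - <<'E'
from h import *
from scipy.optimize import least_squares
t=np.array([(140,160),(243,182),(232,252),(125,225)])/3.6+[150,170]
s=np.array([(163,278),(237,228),(282,255),(203,308)])/3.3+[200,200]
print(t,s)
for n,p in (("top",t),("scene",s)):
    P=[ray(n,q,.142) for q in p]; print(n,np.round(P,4).tolist(), np.mean(P,0))
    for i in range(4): d=(P[(i+1)%4]-P[i]); print(np.linalg.norm(d),np.degrees(np.arctan2(d[1],d[0])))
# ball
print("ball",ray("top",(212.,229.3),.125), ray("scene",(200+238/3.3,200+272/3.3),.125))
# base center
print("base",ray("top",(150+232/3.6,170+238/3.6),.03))
print("spare",ray("top",(423,252),.03),"red",ray("top",(314,210),.03))
c=np.mean([ray("top",q,.142) for q in t],0)
E
```

```text
[[188.88888889 214.44444444]
 [217.5        220.55555556]
 [214.44444444 240.        ]
 [184.72222222 232.5       ]] [[249.39393939 284.24242424]
 [271.81818182 269.09090909]
 [285.45454545 277.27272727]
 [261.51515152 293.33333333]]
top [[0.5664, 0.1765, 0.142], [0.5578, 0.1344, 0.142], [0.5293, 0.138, 0.142], [0.5398, 0.1816, 0.142]] [0.54833354 0.1576327  0.142     ]
0.04296261074678644 -101.56672290661476
0.02878926502164592 172.9592678844585
0.044870522640746174 76.39536296900219
0.02710669594163198 -10.737554460394467
scene [[0.565, 0.1777, 0.142], [0.5536, 0.1382, 0.142], [0.5281, 0.1442, 0.142], [0.5411, 0.1851, 0.142]] [0.54694042 0.1612813  0.142     ]
0.04105805759783482 -106.1842892493042
0.026091273372105907 166.82435196146398
0.04287290779473369 72.45805288777395
0.02504325578828994 -17.17584150108319
ball [0.54712637 0.1453523  0.125     ] [0.54957846 0.1463769  0.125     ]
base [0.54828874 0.15942806 0.03      ]
spare [ 0.5252593  -0.18544626  0.03      ] red [ 0.59368477 -0.00498504  0.03      ]
```

Candidates for the bottle to rock, top-view pixels:
- Clear bottle at (213,236), with a dark ball high in its neck. The scene view shows it beside the rim at (272,282).
- Red look-alike at (313,209).
- Clear bottle at (424,252), with its ball on the belly floor. The scene view shows that ball at (370,225).

I choose (213,236), and the crops confirm it. The bottle stands at about (0.548, 0.160), with its +y at about 75° from world x because the ball sits at the -y end. I'm moving above it now.

Emit:
{"name": "play_rows", "arguments": {"rows": [[[0,0.033,-0.0314,-8.2,0,0,0.087],[0,0.066,-0.0628,-16.4,0,0,0.087],[0,0.099,-0.0942,-24.6,0,0,0.087],[0,0.132,-0.1256,-32.8,0,0,0.087],[0,0.166,-0.157,-41,0,0,0.087],[0,0.199,-0.188,-49.2,0,0,0.087],[0,0.232,-0.22,-57.4,0,0,0.087],[0,0.265,-0.251,-65.6,0,0,0.087],[0,0.298,-0.282,-73.8,0,0,0.087],[0,0.331,-0.314,-82,0,0,0.087],[0,0.364,-0.345,-90.2,0,0,0.087],[0,0.397,-0.377,-98.4,0,0,0.087]]]}}

```text
time_s: 1.8
position: [0.4658, -0.0514, 0.2229]
tcp_rot: [[0.001, -0.562, 0.827], [-0.0, 0.827, 0.562], [-1.0, -0.001, 0.001]]
force: [0.4, -0.5, 0.3]
opening: 1.002
```

Emit:
{"name": "play_rows", "arguments": {"rows": [[[0,0.025,0.037,-8.2,0,0,0.087],[0,0.051,0.074,-16.4,0,0,0.087],[0,0.077,0.112,-24.6,0,0,0.087],[0,0.102,0.149,-32.8,0,0,0.087],[0,0.128,0.186,-41,0,0,0.087],[0,0.128,0.186,-41,0,0,0.087],[0,0.128,0.186,-41,0,0,0.087]]]}}

```text
time_s: 2.5
position: [0.548, 0.1578, 0.2223]
tcp_rot: [[-0.0, -0.966, 0.259], [-0.001, 0.259, 0.966], [-1.0, 0.0, -0.001]]
force: [-0.4, -0.9, -0.8]
opening: 1.007
```

```bash
python3 - <<'E'
from rig import *
import cv2
for n in ["scene","top","wrist"]:
    c=capture(n); cv2.imwrite(f"pics/{n}1.png",c["pixels"][:,:,::-1])
    if n=="wrist": print(c["intrinsics"].tolist(),c["rvec"].tolist(),c["tvec"].tolist())
s=read_state(); print(s["position"],s["tcp_rot"],s["joint_positions"])
E
```

```text
[[418.1442014452214, 0.0, 321.47438625828323], [0.0, 418.1442014452214, 238.9112385109055], [0.0, 0.0, 1.0]] [-2.293858521765014, -1.7525538824914701, -0.2666115681323542] [-0.2943357726537345, -0.501151387676152, 0.24676823819255808]
[0.54756794 0.15581459 0.22246363] [[-8.97047947e-04 -9.64923974e-01  2.62527941e-01]
 [-4.16599274e-04  2.62528385e-01  9.64924180e-01]
 [-9.99999511e-01  7.56214305e-04 -6.37487175e-04]] [ 4.65161100e+00  2.59504425e+01  9.01873876e+01 -2.18479402e-02
  6.39153351e+01 -7.01186421e+01]
```

View pics/wrist1.png

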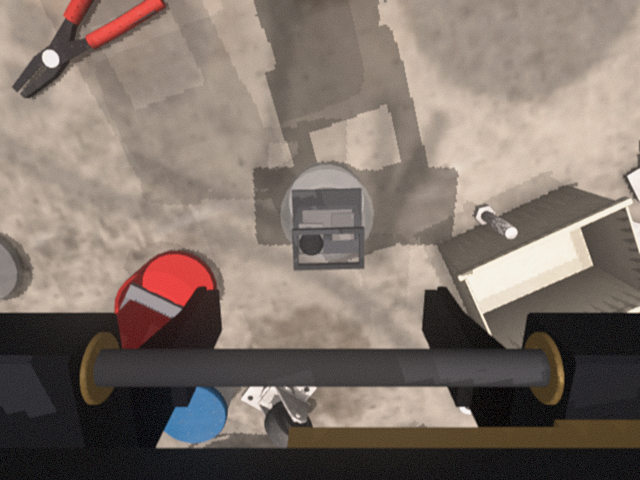

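View pics/scene1.png

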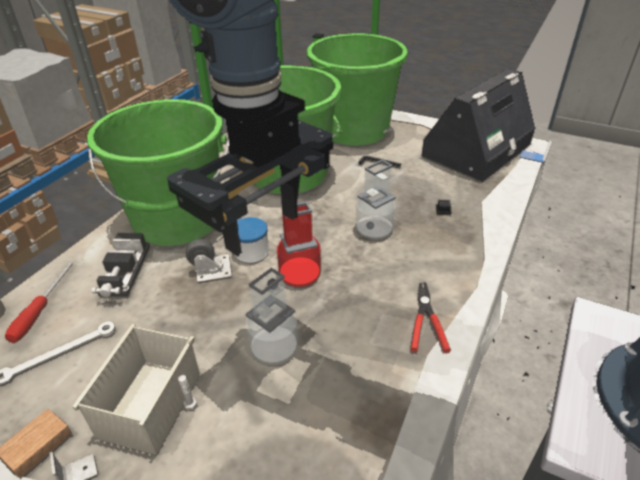

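```bash
cat >> h.py <<'E'
cams["wrist"]=(np.array([[418.1442,0,321.4744],[0,418.1442,238.9112],[0,0,1]]),np.array([-2.293858521765014,-1.7525538824914701,-0.2666115681323542]),np.array([-0.2943357726537345,-0.501151387676152,0.24676823819255808]))
E
python3 - <<'E'
from h import *
print("tcp in scene",proj("scene",[[.5476,.1558,.2225]]), "wrist",proj("wrist",[[.5476,.1558,.2225],[.5476,.1558,.2415]]))
p=[(292,228),(364,227),(364,269),(294,270)]
P=[ray("wrist",q,.142) for q in p]; print(np.round(P,4).tolist(),np.mean(P,0))
for i in range(4): d=(P[(i+1)%4]-P[i]); print(np.linalg.norm(d),np.degrees(np.arctan2(d[1],d[0])))
print("base",ray("wrist",(327,203),.03))
a=cv2.imread("pics/wrist1.png"); 
cv2.imwrite("pics/wcrop.png",cv2.resize(a[150:290,260:400],None,fx=4,fy=4,interpolation=cv2.INTER_CUBIC))
E
```

```text
tcp in scene [[263.94264261 231.92305122]] wrist [[320.66734494 309.99383021]
 [320.4884657  332.66007727]]
[[0.5298, 0.1424, 0.142], [0.5406, 0.1845, 0.142], [0.567, 0.1782, 0.142], [0.5562, 0.1359, 0.142]] [0.54839133 0.16025668 0.142     ]
0.04349409931304255 75.60166107449528
0.027205270466448248 -13.50964990410929
0.04365079212671878 -104.3356684320425
0.027251034844999904 166.15943640950223
base [0.54476995 0.16153563 0.03      ]
```

View pics/wcrop.png

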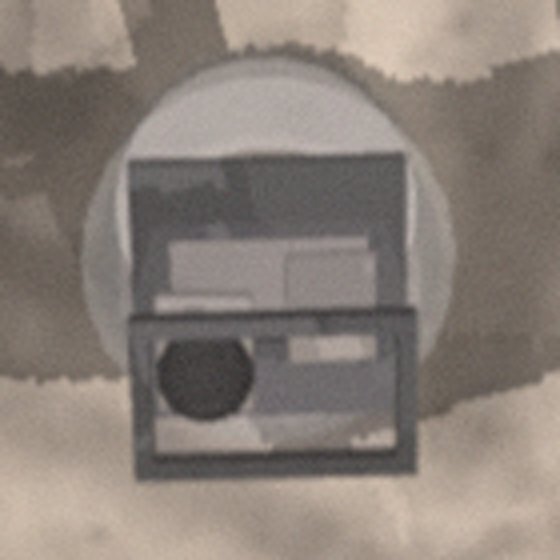

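Wrist crop: the rim spans columns 292–364 and rows 228–270. The ball is at (311,244), the -y end, and the neck lies square to the jaws at (0.548, 0.160). I'm descending, then closing the fingers.

Emit:
{"name": "play_rows", "arguments": {"rows": [[[0.025,0,0.003,0,0,0,0.087],[0.055,0,0.003,0,0,0,0.087],[0.085,0,0.003,0,0,0,0.087],[0.11,0,0.003,0,0,0,0.087],[0.129,0,0.003,0,0,0,0.087],[0.129,0,0.003,0,0,0,0.087],[0.129,0,0.003,0,0,0,0.087]]]}}

```text
time_s: 3.35
position: [0.549, 0.1588, 0.0938]
tcp_rot: [[-0.0, -0.965, 0.263], [-0.0, 0.263, 0.965], [-1.0, 0.0, -0.0]]
force: [0.7, 0.5, 0.6]
opening: 1.0
```

Emit:
{"name": "play_rows", "arguments": {"rows": [[[0,0,0,0,0,0,0.06],[0,0,0,0,0,0,0.05],[0,0,0,0,0,0,0.04],[0,0,0,0,0,0,0.03],[0,0,0,0,0,0,0.03],[0,0,0,0,0,0,0.03],[0,0,0,0,0,0,0.03]]]}}

```text
time_s: 4.05
position: [0.5489, 0.16, 0.0936]
tcp_rot: [[0.0, -0.965, 0.261], [0.0, 0.261, 0.965], [-1.0, 0.0, 0.0]]
force: [0.1, 1.4, 0.7]
opening: 0.508
```

```bash
python3 - <<'E'
from rig import *
import cv2,numpy as np
a=[]
for n in ["scene","wrist"]:
    c=capture(n); a.append(c["pixels"][:,:,::-1])
cv2.imwrite("pics/g.png",np.hstack([a[0][180:400,160:400],a[1][180:400,180:480]]))
s=read_state(); print(s["position"],s["force"],s["opening"],s["joint_positions"])
E
```

```text
[0.54893244 0.15991405 0.09361772] [0.25118441 0.59111629 0.70502891] 0.5063811757004091 [ 5.04496952e+00  3.63809708e+01  9.60545874e+01  5.77870908e-03
  4.75651133e+01 -6.98438980e+01]
```

View pics/g.png

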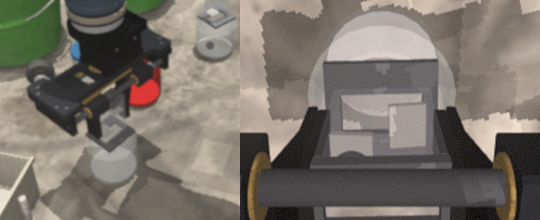

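Opening 0.508 is about 44 mm, so the jaws hold the neck across its long sides. Lifting.

Emit:
{"name": "play_rows", "arguments": {"rows": [[[-0.01,0,0,0,0,0,0.02],[-0.03,0,0,0,0,0,0.02],[-0.05,0,0,0,0,0,0.02],[-0.07,0,0,0,0,0,0.02],[-0.09,0,0,0,0,0,0.02],[-0.11,0,0,0,0,0,0.02],[-0.13,0,0,0,0,0,0.02],[-0.14,0,0,0,0,0,0.02],[-0.14,0,0,0,0,0,0.02]]]}}

```text
time_s: 5.05
position: [0.5497, 0.1599, 0.235]
tcp_rot: [[0.003, -0.965, 0.261], [0.0, 0.261, 0.965], [-1.0, -0.003, 0.001]]
force: [0.3, 0.5, -2.7]
opening: 0.501
```

```bash
python3 - <<'E'
from rig import *
import cv2,numpy as np
a=[]
for n in ["scene","wrist"]:
    c=capture(n); a.append(c["pixels"][:,:,::-1])
cv2.imwrite("pics/l.png",np.hstack([a[0][100:400,120:420],a[1][100:400,170:490]]))
s=read_state(); print(s["position"],s["force"],s["opening"],s["joint_positions"])
E
```

```text
[0.54822612 0.1597577  0.23290869] [ 0.68399894 -0.27123823 -3.50449044] 0.503993841669187 [ 5.03794929e+00  2.53914669e+01  8.92507452e+01 -4.66631106e-04
  6.54423545e+01 -6.98463489e+01]
```

View pics/l.png

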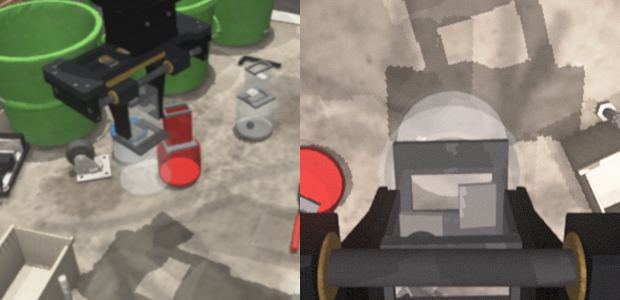

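Emit:
{"name": "play_rows", "arguments": {"rows": [[[0,0,0,0,5,0,0.02],[0,0,0,0,11,0,0.02],[0,0,0,0,17,0,0.02],[0,0,0,0,23,0,0.02],[0,0,0,0,29,0,0.02],[0,0,0,0,34,0,0.02],[0,0,0,0,37,0,0.02],[0,0,0,0,37,0,0.02],[0,0,0,0,37,0,0.02],[0,0,0,0,37,0,0.02],[0,0,0,0,37,0,0.02],[0,0,0,0,37,0,0.02]]]}}

```text
time_s: 6.35
position: [0.549, 0.1594, 0.2341]
tcp_rot: [[-0.157, -0.965, 0.21], [-0.58, 0.262, 0.771], [-0.799, -0.001, -0.601]]
force: [0.5, 0.1, -3.1]
opening: 0.505
```

```bash
cat > look.py <<'E'
from rig import *
import cv2,numpy as np,sys
a=[]
for n in ["scene","wrist"]:
    c=capture(n); a.append(c["pixels"][:,:,::-1])
cv2.imwrite(sys.argv[1],cv2.resize(np.hstack([a[0][130:350,160:410],a[1][160:380,200:450]]),None,fx=1.6,fy=1.6,interpolation=cv2.INTER_CUBIC))
s=read_state(); print(s["time_s"],s["position"],s["tcp_rot"][:,0],s["tcp_rot"][:,2],s["force"],s["moment"],s["opening"],s["joint_positions"])
E
python3 look.py pics/r1.png
```

```text
6.45 [0.54899642 0.15953254 0.2340206 ] [-0.15664501 -0.58044906 -0.79908775] [ 0.20920073  0.77121766 -0.60121409] [-0.93413159  0.28624153 -2.61004045] [ 0.80427731 -0.31640249  0.00607653] 0.5045746285716176 [ 20.11784016  37.95589895  75.34180234 -29.41667564  90.13844207
 -48.55963481]
```

View pics/r1.png

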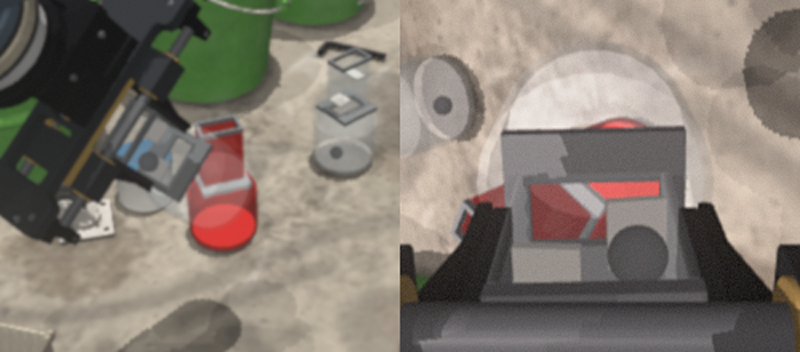

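The ball has moved to the right (+y) side, onto the lower lip, at crop (637,255). Now I'm leaning the rim as far to -y.

Emit:
{"name": "play_rows", "arguments": {"rows": [[[0,0,0,0,-4,0,0.02],[0,0,0,0,-11,0,0.02],[0,0,0,0,-18,0,0.02],[0,0,0,0,-25,0,0.02],[0,0,0,0,-32,0,0.02],[0,0,0,0,-39,0,0.02],[0,0,0,0,-46,0,0.02],[0,0,0,0,-53,0,0.02],[0,0,0,0,-60,0,0.02],[0,0,0,0,-67,0,0.02],[0,0,0,0,-72,0,0.02],[0,0,0,0,-74,0,0.02]]]}}

```text
time_s: 7.65
position: [0.548, 0.158, 0.2328]
tcp_rot: [[0.156, -0.965, 0.21], [0.581, 0.262, 0.771], [-0.799, 0.001, 0.602]]
force: [0.8, -1.1, -2.7]
opening: 0.506
```

Emit:
{"name": "play_rows", "arguments": {"rows": [[[0,0,0,0,0,0,0.02],[0,0,0,0,0,0,0.02],[0,0,0,0,0,0,0.02],[0,0,0,0,0,0,0.02],[0,0,0,0,0,0,0.02],[0,0,0,0,0,0,0.02]]]}}

```text
time_s: 8.25
position: [0.5489, 0.1602, 0.2337]
tcp_rot: [[0.157, -0.966, 0.207], [0.581, 0.26, 0.771], [-0.799, -0.001, 0.602]]
force: [-0.3, -0.2, -2.2]
opening: 0.508
```

```bash
python3 look.py pics/r2.png
```

```text
8.35 [0.54889522 0.16006241 0.23362435] [ 0.15676941  0.58091391 -0.79872547] [0.2077325  0.77123903 0.60169557] [ 0.30630778  0.22792362 -2.78423674] [-0.65106907  0.07514335  0.05553299] 0.5056894979225313 [ -14.7797876    24.98658392  102.65352098   43.66444614   60.62887584
 -114.7031607 ]
```

View pics/r2.png

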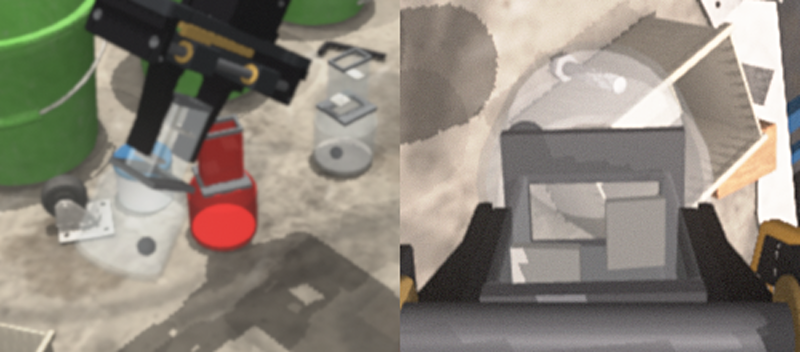

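The ball now shows in the belly at crop (147,246), and the neck is empty in the wrist view. Next I return to upright slowly, then lower.

Emit:
{"name": "play_rows", "arguments": {"rows": [[[0,0,0,0,3,0,0.02],[0,0,0,0,7,0,0.02],[0,0,0,0,12,0,0.02],[0,0,0,0,17,0,0.02],[0,0,0,0,22,0,0.02],[0,0,0,0,27,0,0.02],[0,0,0,0,31,0,0.02],[0,0,0,0,34.5,0,0.02],[0,0,0,0,37,0,0.02],[0,0,0,0,37,0,0.02],[0,0,0,0,37,0,0.02]]]}}

```text
time_s: 9.45
position: [0.5484, 0.1603, 0.2333]
tcp_rot: [[-0.001, -0.965, 0.26], [0.001, 0.26, 0.965], [-1.0, 0.001, 0.001]]
force: [-0.9, -0.7, -2.6]
opening: 0.506
```

```bash
python3 look.py pics/r3.png
```

```text
9.55 [0.54852302 0.15958929 0.23334909] [-8.56706016e-04  8.78716903e-04 -9.99999247e-01] [2.61518302e-01 9.65198316e-01 6.24092242e-04] [-0.20794474 -0.18945547 -2.71767571] [ 0.12930518 -0.07719721 -0.00596449] 0.5043230051043206 [ 4.98823303e+00  2.53601234e+01  8.92258945e+01  5.98290585e-02
  6.54585159e+01 -6.98764822e+01]
```

View pics/r3.png

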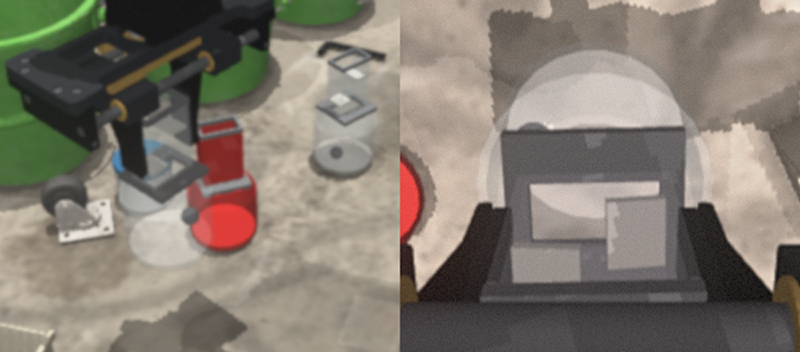

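Emit:
{"name": "play_rows", "arguments": {"rows": [[[0.015,0,0,0,0,0,0.02],[0.035,0,0,0,0,0,0.02],[0.06,0,0,0,0,0,0.02],[0.085,0,0,0,0,0,0.02],[0.105,0,0,0,0,0,0.02],[0.12,0,0,0,0,0,0.02],[0.13,0,0,0,0,0,0.02],[0.135,0,0,0,0,0,0.02],[0.138,0,0,0,0,0,0.02],[0.14,0,0,0,0,0,0.02],[0.14,0,0,0,0,0,0.02],[0.14,0,0,0,0,0,0.02]]]}}

```text
time_s: 10.75
position: [0.5493, 0.1599, 0.0941]
tcp_rot: [[0.001, -0.965, 0.261], [0.0, 0.261, 0.965], [-1.0, -0.001, 0.0]]
force: [-0.8, -0.1, -2.9]
opening: 0.503
```

```bash
python3 look.py pics/r4.png
```

```text
10.85 [0.54926801 0.15993913 0.09407769] [ 1.09992338e-03  1.11055014e-04 -9.99999389e-01] [2.60609935e-01 9.65444098e-01 3.93868610e-04] [ 0.99553167  0.55489032 -2.42690775] [ 0.12640783 -0.14129915 -0.00680395] 0.5072118425559172 [ 5.04639688e+00  3.63395107e+01  9.60400302e+01  1.07709536e-03
  4.75571227e+01 -6.98480601e+01]
```

View pics/r4.png

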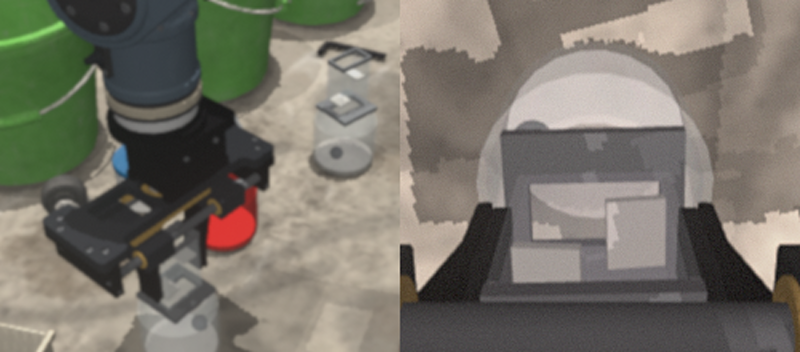

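The force is still the bottle's weight, so it isn't resting on the bench yet. I'm creeping down.

Emit:
{"name": "play_rows", "arguments": {"rows": [[[0.0005,0,0,0,0,0,0.02],[0.001,0,0,0,0,0,0.02],[0.001,0,0,0,0,0,0.02],[0.001,0,0,0,0,0,0.02]]]}}

```text
time_s: 11.25
position: [0.5493, 0.1599, 0.0936]
tcp_rot: [[0.001, -0.965, 0.261], [0.0, 0.261, 0.965], [-1.0, -0.001, 0.0]]
force: [-0.9, -0.2, 5.0]
opening: 0.501
```

Contact at +5 N, so the bottle is down. Opening the fingers gently.

Emit:
{"name": "play_rows", "arguments": {"rows": [[[0,0,0,0,0,0,0.046],[0,0,0,0,0,0,0.05],[0,0,0,0,0,0,0.06],[0,0,0,0,0,0,0.075],[0,0,0,0,0,0,0.087],[0,0,0,0,0,0,0.087],[0,0,0,0,0,0,0.087],[0,0,0,0,0,0,0.087]]]}}

```text
time_s: 12.05
position: [0.5489, 0.1598, 0.0925]
tcp_rot: [[-0.0, -0.965, 0.261], [0.0, 0.261, 0.965], [-1.0, 0.0, -0.0]]
force: [-0.1, 0.3, 0.3]
opening: 0.977
```

Emit:
{"name": "play_rows", "arguments": {"rows": [[[-0.01,0,0,0,0,0,0.087],[-0.03,0,0,0,0,0,0.087],[-0.06,0,0,0,0,0,0.087],[-0.09,0,0,0,0,0,0.087],[-0.12,0,0,0,0,0,0.087],[-0.15,0,0,0,0,0,0.087],[-0.16,0,0,0,0,0,0.087],[-0.16,0,0,0,0,0,0.087]]]}}

```text
time_s: 12.85
position: [0.5498, 0.16, 0.2545]
tcp_rot: [[0.004, -0.965, 0.261], [0.0, 0.261, 0.965], [-1.0, -0.004, 0.001]]
force: [-0.3, 0.3, -1.4]
opening: 1.001
```

```bash
python3 - <<'E'
from rig import *
import cv2,numpy as np
from h import *
a=[]
for n in ["scene","wrist"]:
    c=capture(n); a.append(c["pixels"][:,:,::-1])
    cams[n]=(c["intrinsics"],c["rvec"],c["tvec"])
    for t in ["ball_bottle","ball"]:
        for r in trace(n,t): print(n,t,r["p"],r["at"])
# overlay the expected rim and base at the start pose
yaw=np.radians(75.6);ey=np.array([np.cos(yaw),np.sin(yaw)]);ex=np.array([ey[1],-ey[0]]);c0=np.array([.548,.160])
rim=[[*(c0+sx*.013*ex+sy*.022*ey),.142] for sx,sy in((1,1),(1,-1),(-1,-1),(-1,1))]
base=[[*(c0+.038*np.array([np.cos(t),np.sin(t)])),0.0] for t in np.linspace(0,6.28,40)]
out=[]
for n,im in zip(["scene","wrist"],a):
    im=cv2.resize(im,None,fx=3,fy=3,interpolation=cv2.INTER_CUBIC)
    for P in (rim,base): cv2.polylines(im,[np.round(proj(n,P)*3).astype(int)],True,(0,255,255),1)
    out.append(im[700:1120,680:1080] if n=="scene" else im[400:820,780:1180])
cv2.imwrite("pics/f.png",np.hstack(out))
s=read_state(); print(s["time_s"],s["position"],s["force"],s["opening"])
E
```

```text
scene ball_bottle 0.76 [270.9, 323.3]
scene ball_bottle 0.62 [297.1, 247.8]
wrist ball_bottle 0.95 [321.7, 210.7]
wrist ball_bottle 0.63 [160.7, 286.1]
13.15 [0.54803466 0.15971197 0.25086216] [ 0.30780832 -0.16394963  0.58220904] 0.996056173713209
```

View pics/f.png

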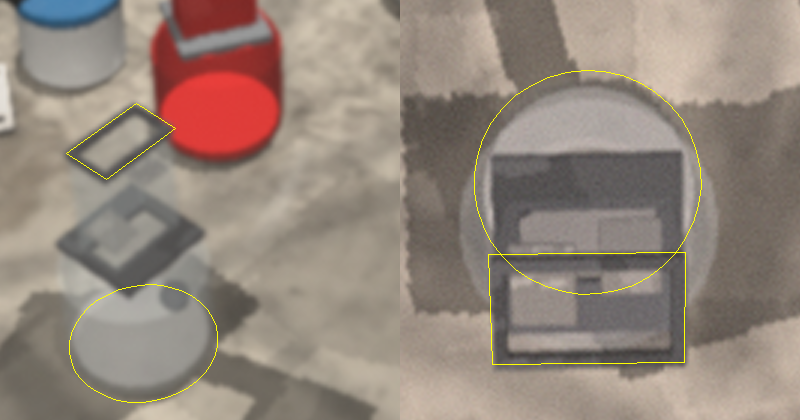

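```bash
python3 -c "
from rig import *
print(hand_in())"
```

```text
the job is handed in; nothing more can be done
None
```

The ball is in the belly and the bottle stands upright where it started. I handed the job in at about 13 s of the 45 s; no verdict is reported.

**What I did:** I gripped the clear bottle's neck across its long sides and lifted it 14 cm. I leaned the rim 37° to +y, which dropped the ball to the lower lip, then 37° to -y, which dropped it into the belly. Then I set the bottle down until the force showed contact, let go and backed off upwards.

**Last checks:**
- **Position:** the bottle's rim matched its starting outline to within a few millimetres, in both the scene and wrist views.
- **Ball:** it shows low in the belly in the scene view, and the neck is empty. The ball detector did not report it in either last picture, so this rests on the pictures alone.
- **Base outline:** in the wrist view the drawn base circle sat a few millimetres off the visible belly. In the scene view it matched the base.
- **Gripper:** it was clear of everything, with the force back near zero.
- **Other bottles:** I did not touch the spare or the red one. I did not re-measure the spare's position after the set-down.

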